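Feel along a tacked seam with the fingertips

ROBOT

A 6-joint arm with a two-finger parallel gripper is mounted at the origin on a cart in front of the work surface, level with it; the furniture and walls round the work are solid. World frame = base frame: x ahead of the robot, y to its left, z up, the work surface at z = 0. Lengths are in mm, angles in rad, forces in N, time in s.
With the tool pointing down it reaches from about 350 to 975 mm from the base axis. Payload 7.1 kg.
Tool frame: the origin (TCP) lies on the mounting face of the last link; the fingertips stand 182 mm ahead of it and the grasp point (between the pads) lies 163 mm ahead of it (ctrl.tcp_to_tips is the distance from the TCP to the fingertips, in mm); z points along the fingers, y is the direction in which the jaws open and shut (so a half turn about z gives the same grasp; the last joint's range is limited). The gripper opens to 88 mm and grips with 3 to 60 N. Pads are 20 mm wide; open, the fingers measure 115 mm over their backs; the gripper's body (75 mm by 178 mm) begins 61 mm behind the grasp point.
Start: joints at [1.303, 0.423, 1.63, -0, 1.089, -0.019], TCP at [153.87, 605.748, 404.675] pointing down, gripper open.
Joint ranges: [-3, 3], [-0.9, 2.11], [0.09, 2.58], [-1.31, 4.45], [0.11, 2.69], [-2.54, 2.54]. Speed limits (rad/s): [2.39, 2.39, 3.01, 3.14, 3.14, 3.14].

INTERFACE

Orientations are given as a rotation vector (axis times angle).
In Python, from workcell import ctrl gives the robot as it stands. The module is installed in compiled form; this text tells all that it offers.
- The arm moves only by the tool send_rows, never from a script. Its argument "commands" is a list of rows, each an object with "translation": the shift along the world's x, y, z normalised to -1 to 1, where 1 is 0.1 m, a list of three; "twist": the turn, a rotation vector about the world's x, y, z normalised to -1 to 1, where 1 is 0.5 rad, a list of three. A call has exactly 10 rows; each row is the pose to reach, as a shift and turn from the pose commanded when the call began; what a row does not reach only later rows make up. A row lasts 1/10 s, in which the tool goes at most 50 mm and 8.59 degrees, less where a joint would pass 70% of its speed; a pose out of reach is approached as far as the arm can. A call with a number of a shift or a turn outside -1 to 1 is refused whole. A call with a gripper value outside its range is refused whole. "grip" is the closure, from -1 (fully open) to 1 (shut), set as the call begins (left out, the last holds). The fingers move at their own pace and stop on an object; the grip force is fixed at half the most. Time passes only in rows, so rows that repeat a pose let the fingers close, or fill a call up. It gives the time, the measured TCP pose, the force and the opening at its end, in the units of the state.
- ctrl.get_obs(): the state, without advancing time (a new reading comes with each control period).
- ctrl.get_image(name): name is "side" or "top"; returns a dict with "img" (420x560x3 uint8, red, green, blue), "intrinsics" (3x3 intrinsics, pixels), "dist" ([k1, k2, p1, p2, k3] as OpenCV has them; the pictures are not rectified), "cam_to_world" (4x4, takes a point from camera to world coordinates). Camera axes: x right, y down, z forward; pixel columns grow to the right and rows downward; lengths in mm; the calibration is good to about 2 mm. A picture is of the moment at which its call begins. There is no depth.
- ctrl.close_job(): hands the job in, once; it reports no verdict.
The state is a dict: "t": time; "qpos": joint angles; "qvel": joint speeds; "joint_torque": joint torques, N m; "ee_pos": TCP position; "orientation": TCP orientation; "ft_force": force on the tool from outside, world axes, zero at the start; "moment": the same for the moment, N m; "width": finger opening in mm.
Only numpy, scipy, OpenCV 4.12 (cv2) and the standard library are available. Lean on these libraries where they do the work, as an engineer would, in place of code of your own. Each camera call takes 0.05 s, during which the arm holds its last target. There are 200 camera calls.

TASK

Check the tack welds by touch: with the fingers shut, lightly run the fingertips along the seam on the sprung plate, from the green end to the red end, touching all four tack welds in order and staying down close to the seam between them. Never press the plate down to its stop, pick nothing up, and leave the stand and everything around it where it is. Finish holding: the fingertips stay resting lightly on the last tack, the one by the red stripe, so that the plate stays slightly pressed down.

Things in the scene. Friction and masses are not known exactly. Their poses are not given: they have to be found in the camera images.
- stand: check stand: heavy (3 kg) loose blue base, 270x116 mm, standing on the table on rubber feet and carrying a bare metal plate on springs. Origin: centre of its underside, at table height. Its x axis runs along the length, from the green end towards the red end; z up. It may stand at any yaw.
- plate (a joint): how far the sprung plate is pressed down, in m: 0 at rest (fully up), 0.010 at its bottom stop. It starts to sink at about 0.6 N and needs about 0.8 N more for each mm, so about 8.6 N reaches the stop. It springs back. The plate is 250x96x6 mm, its top 34 mm above the table at rest, with a green stripe across one end and a red stripe across the other; a dark curved seam line runs along it from the green to the red end, with four tack welds on it.
- tack1: first tack weld, nearest the green stripe: a shallow round dark dome on the seam, about 16 mm across, standing 2.5 mm proud of the plate. Origin: its centre, level with the plate's top face; it sinks with the plate. Neighbouring tacks lie about 70 mm apart.
- tack2: second tack weld: a shallow round dark dome on the seam, about 16 mm across, standing 2.5 mm proud of the plate. Origin: its centre, level with the plate's top face; it sinks with the plate. Neighbouring tacks lie about 70 mm apart.
- tack3: third tack weld: a shallow round dark dome on the seam, about 16 mm across, standing 2.5 mm proud of the plate. Origin: its centre, level with the plate's top face; it sinks with the plate. Neighbouring tacks lie about 70 mm apart.
- tack4: fourth and last tack weld, nearest the red stripe: a shallow round dark dome on the seam, about 16 mm across, standing 2.5 mm proud of the plate. Origin: its centre, level with the plate's top face; it sinks with the plate. Neighbouring tacks lie about 70 mm apart.
- gap1 (a point): point on the seam line midway between tack 1 and tack 2, on the plate's top face; the seam bows sideways at most about 6 mm from the straight line between two tacks
- gap2 (a point): point on the seam line midway between tack 2 and tack 3, on the plate's top face; the seam bows sideways at most about 6 mm from the straight line between two tacks
- gap3 (a point): point on the seam line midway between tack 3 and tack 4, on the plate's top face; the seam bows sideways at most about 6 mm from the straight line between two tacks
- offcut_a: short mitred grey tube offcut, 35 mm across, 120 mm long, lying beside the stand's long side; loose bystander, origin at the centre of its underside
- dropout_a: small flat milled dropout plate, 44x80x8 mm, lying beside the stand's other long side; loose bystander, origin at the centre of its underside
- mug_a: blue-grey mug, 80 mm wide, 92 mm tall, near the left edge of the table; loose bystander, origin at the centre of its underside
- spray_a: dark spray can with orange cap, 65 mm wide, 209 mm tall, near the left edge, farther back; loose bystander, origin at the centre of its underside
- bin_b: small blue open bin of nuts, 100x69x51 mm, to the right of the long tube; loose bystander, origin at the centre of its underside
- offcut_b: thin grey tube offcut, 19 mm across, 150 mm long, near the front edge; loose bystander, origin at the centre of its underside

How it is judged:
By the outcome, as a careful person would: the job done as asked, in the order asked, and still so for the second after the job is handed in, while the arm keeps its last pose, push and grip.
It also fails if it takes over 42 s, if anything falls off the work surface, if the arm or the gripper's body presses on something with over 40 N, if the wrist force passes 120 N, or if a joint passes its speed limit or range.

## Working session

There is one attempt and no reset: what is moved stays moved. The work goes in short steps, Python scripts to look and compute and a tool call to move; the robot and the scene stay as the last step left them, time stands still between calls to the robot, and variables do not carry over. Pictures are saved under pics/ and viewed, about 8 in all and at most 12, crops included, and the job is handed in when it is done.

Besides the shell and the picture viewer there is one more tool, called after ">>>" by a JSON object that holds its "api" and its "payload". send_rows: Moves the arm, as the interface text tells. Its arguments: {"type":"object","properties":{"commands":{"type":"array","items":{"type":"object","properties":{"translation":{"type":"array","items":{"type":"number"}},"twist":{"type":"array","items":{"type":"number"}}}}},"grip":{"type":"number"}},"required":["commands"]}

```bash
mkdir -p pics; cat > h.py <<'E'
import numpy as np,cv2
from workcell import ctrl
def ray(c,uv,z):
    n=cv2.undistortPoints(np.array(uv,float).reshape(-1,1,2),np.array(c["intrinsics"]),np.array(c["dist"])).reshape(-1,2)
    T=np.array(c["cam_to_world"]);d=np.c_[n,np.ones(len(n))]@T[:3,:3].T;o=T[:3,3]
    return o+d*((z-o[2])/d[:,2])[:,None]
def proj(c,P):
    T=np.linalg.inv(np.array(c["cam_to_world"]))
    return cv2.projectPoints(np.array(P,float).reshape(-1,3),cv2.Rodrigues(T[:3,:3])[0],T[:3,3],np.array(c["intrinsics"]),np.array(c["dist"]))[0].reshape(-1,2)
E
python3 - <<'E'
from h import *
import pickle
for n in("top","side"):
    c=ctrl.get_image(n);pickle.dump(c,open(n+".pkl","wb"));cv2.imwrite(f"pics/{n}0.png",c["img"][:,:,::-1]);print(n,np.round(c["cam_to_world"],2).tolist(),c["intrinsics"])
o=ctrl.get_obs();print(o,ctrl.tcp_to_tips)
E
```

```text
top [[-0.0, -1.0, 0.05, 427.75], [-1.0, -0.0, -0.02, 164.3], [0.02, -0.05, -1.0, 1206.83], [0.0, 0.0, 0.0, 1.0]] [[510.59832651   0.         274.50320919]
 [  0.         510.59832651 207.92968853]
 [  0.           0.           1.        ]]
side [[1.0, -0.03, 0.05, 452.04], [-0.05, -0.52, 0.85, -680.12], [-0.0, -0.86, -0.52, 571.02], [0.0, 0.0, 0.0, 1.0]] [[389.88246527   0.         269.80614775]
 [  0.         389.88246527 212.91185315]
 [  0.           0.           1.        ]]
{'t': 0.1, 'qpos': array([ 1.30301240e+00,  4.23729032e-01,  1.63058346e+00, -1.93650595e-05,
        1.08859616e+00, -1.90217723e-02]), 'qvel': array([-9.19634423e-05, -3.74630347e-04, -1.46013022e-03,  1.30310294e-03,
        1.43096150e-03, -9.38913377e-05]), 'joint_torque': array([-4.20292854e-04, -5.45616782e+01, -2.74324518e+01,  6.43888582e-02,
        1.88674981e-02, -8.19662738e-07]), 'ee_pos': array([153.80341281, 605.52775536, 404.01320244]), 'orientation': array([-3.89712589e-01, -3.11715404e+00,  2.04967977e-03]), 'ft_force': array([ 0.64030577, -0.02268613,  0.14305792]), 'moment': array([0.03183834, 0.00589783, 0.0277354 ]), 'width': 87.71389596388053} 182.0
```

View pics/top0.png

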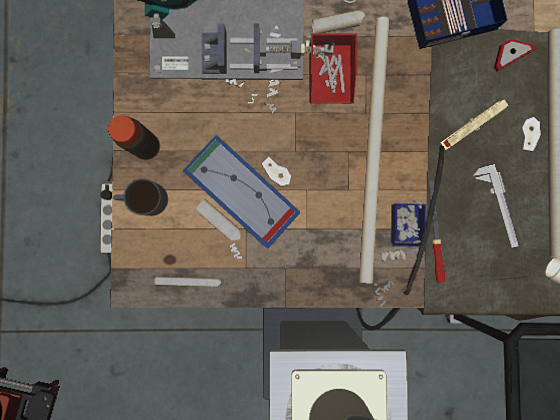

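View pics/side0.png

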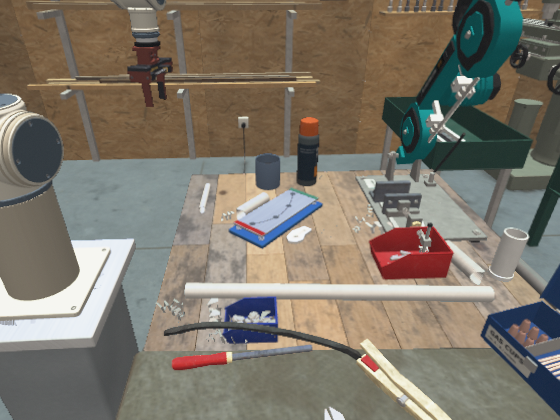

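Top view: the stand lies diagonally, its green end at about (200,155) and red at about (283,228). The tacks are near (204,170), (234,178), (259,195) and (270,221). Next I measure them.

```bash
python3 - <<'E'
from h import *
import pickle
c=pickle.load(open("top.pkl","rb"));im=c["img"]
g=cv2.cvtColor(im,cv2.COLOR_RGB2GRAY)
quad=np.array([[200,160],[214,146],[287,213],[268,236],[194,172]])
x0,y0,s=175,130,6
big=cv2.resize(g[y0:y0+120,x0:x0+130],None,fx=s,fy=s,interpolation=cv2.INTER_CUBIC)
# local tack centroids
G=cv2.GaussianBlur(g,(0,0),0.8).astype(float)
P=[]
for u,v in [(204,170),(234,178),(259,195),(270,221)]:
    for it in range(4):
        vv,uu=np.mgrid[int(round(v))-5:int(round(v))+6,int(round(u))-5:int(round(u))+6]
        w=np.clip(np.median(G[vv,uu])-20-g[vv,uu],0,None)*(np.hypot(uu-u,vv-v)<4.6); u,v=(w*uu).sum()/w.sum(),(w*vv).sum()/w.sum()
    P.append((u,v))
P=np.array(P);W=ray(c,P,35);print(P.round(2));print(W.round(1));print(np.linalg.norm(np.diff(W,axis=0),axis=1))
cv2.imwrite("pics/crop.png",cv2.resize(im[y0:y0+120,x0:x0+130,::-1],None,fx=s,fy=s,interpolation=cv2.INTER_CUBIC)[:600])
s2=pickle.load(open("side.pkl","rb"))
print("side proj",proj(s2,W).round(1))
a,b=proj(s2,W).min(0)-20,proj(s2,W).max(0)+20
a=a.astype(int);b=b.astype(int);print("origin",a)
cr=cv2.resize(s2["img"][a[1]:b[1],a[0]:b[0],::-1],None,fx=6,fy=6,interpolation=cv2.INTER_CUBIC)
for p in proj(s2,W): cv2.circle(cr,tuple(int(k) for k in ((p-a+.5)*6)),3,(0,0,255),-1)
cv2.imwrite("pics/crops.png",cr[:600,:800])
E
```

```text
[[203.61 169.24]
 [233.28 177.57]
 [258.35 194.61]
 [270.43 221.09]]
[[571.6 308.5  35. ]
 [552.6 240.4  35. ]
 [513.3 182.8  35. ]
 [452.4 155.   35. ]]
[70.71329727 69.74470626 66.91618933]
side proj [[292.9 193.8]
 [288.6 205.8]
 [275.7 217.3]
 [252.5 223.8]]
origin [232 173]
```

View pics/crop.png

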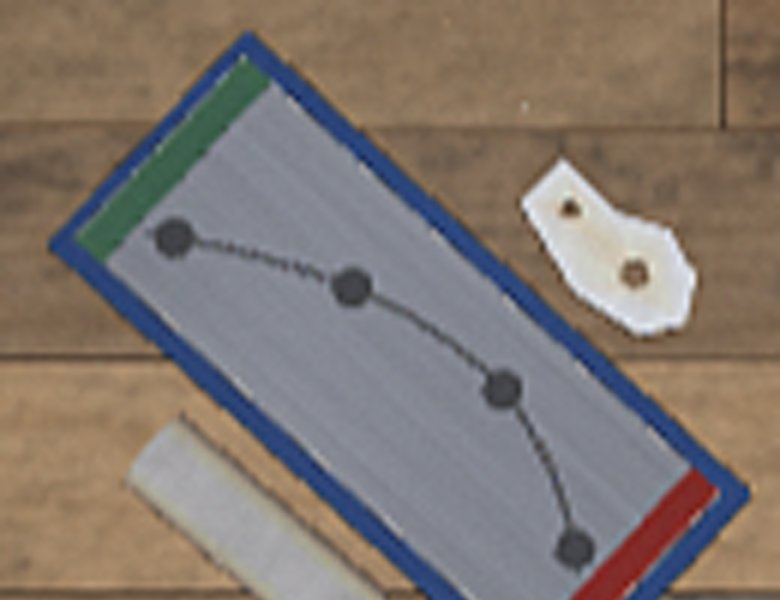

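View pics/crops.png

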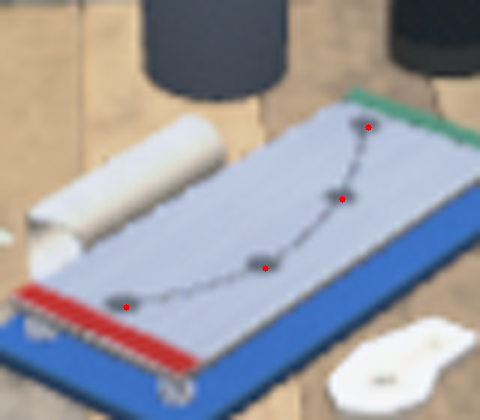

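Both crops show the four dark tacks and the curved seam. The top-view points project onto the side-view tacks to within about 1 px, and the spacings are about 70 mm as expected. I'll extract the gap points and set off.

```bash
python3 - <<'E'
from h import *
import pickle
c=pickle.load(open("top.pkl","rb"));g=cv2.cvtColor(c["img"],cv2.COLOR_RGB2GRAY).astype(np.float32)
P=np.array([[203.61,169.24],[233.28,177.57],[258.35,194.61],[270.43,221.09]])
for i in range(3):
  for f in (.25,.5,.75):
    d=P[i+1]-P[i];n=np.array([d[1],-d[0]])/np.linalg.norm(d);m=P[i]+f*d;o=np.arange(-4,4.01,.1)
    q=(m+o[:,None]*n).astype(np.float32)
    pr=sum(cv2.remap(g,(q[:,0]+k*d[0]/30)[:,None].astype(np.float32),(q[:,1]+k*d[1]/30)[:,None].astype(np.float32),1).ravel() for k in(-1,0,1))
    w=np.clip(np.median(pr)-pr-15,0,None);b=(w*o).sum()/w.sum()
    print(i+1,f,round(b,2),ray(c,[m+b*n],34).round(1)[0])
print("spray base",ray(c,[[147,150]],0).round(),"spray top",ray(c,[[122,127]],209).round(),"mug",ray(c,[[143,197]],92).round())
E
```

```text
1 0.25 0.68 [568.5 291.2  34. ]
1 0.5 0.84 [564.1 274.1  34. ]
1 0.75 0.66 [558.9 257.2  34. ]
2 0.25 1.24 [545.2 224.5  34. ]
2 0.5 1.64 [536.2 209.5  34. ]
2 0.75 1.27 [525.6 195.6  34. ]
3 0.25 1.3 [499.4 173.1  34. ]
3 0.5 1.82 [484.6 165.1  34. ]
3 0.75 1.24 [468.8 159.3  34. ]
spray base [[621. 446.   0.]] spray top [[632. 446. 209.]] mug [[504. 432.  92.]]
```

>>> {"api": "send_rows", "payload": {"commands": [{"translation": [0.06,-0.04,0],"twist": [0,0,0]},{"translation": [0.15,-0.11,0],"twist": [0,0,0]},{"translation": [0.25,-0.18,0],"twist": [0,0,0]},{"translation": [0.35,-0.25,0],"twist": [0,0,0]},{"translation": [0.45,-0.32,0],"twist": [0,0,0]},{"translation": [0.55,-0.39,0],"twist": [0,0,0]},{"translation": [0.65,-0.46,0],"twist": [0,0,0]},{"translation": [0.75,-0.53,0],"twist": [0,0,0]},{"translation": [0.85,-0.6,0],"twist": [0,0,0]},{"translation": [0.95,-0.67,0],"twist": [0,0,0]}], "grip": 1}}

```text
t: 1.1
ee_pos: [249.7, 538.1, 404.7]
orientation: [0.39, 3.117, 0.0]
ft_force: [0.6, 0.3, 0.3]
width: 11.5
```

>>> {"api": "send_rows", "payload": {"commands": [{"translation": [0.1,-0.07,0],"twist": [0,0,0.1]},{"translation": [0.2,-0.14,0],"twist": [0,0,0.2]},{"translation": [0.3,-0.21,0],"twist": [0,0,0.3]},{"translation": [0.4,-0.28,0],"twist": [0,0,0.4]},{"translation": [0.5,-0.35,0],"twist": [0,0,0.5]},{"translation": [0.6,-0.42,0],"twist": [0,0,0.6]},{"translation": [0.7,-0.5,0],"twist": [0,0,0.7]},{"translation": [0.8,-0.57,0],"twist": [0,0,0.8]},{"translation": [0.9,-0.64,0],"twist": [0,0,0.9]},{"translation": [1.0,-0.71,0],"twist": [0,0,1.0]}]}}

```text
t: 2.1
ee_pos: [349.6, 467.1, 404.7]
orientation: [-0.397, 3.116, 0.0]
ft_force: [0.3, -0.3, 0.1]
width: 0.8
```

>>> {"api": "send_rows", "payload": {"commands": [{"translation": [0.1,-0.07,0],"twist": [0,0,0]},{"translation": [0.2,-0.14,0],"twist": [0,0,0]},{"translation": [0.3,-0.21,0],"twist": [0,0,0]},{"translation": [0.4,-0.28,0],"twist": [0,0,0]},{"translation": [0.5,-0.35,0],"twist": [0,0,0]},{"translation": [0.6,-0.42,0],"twist": [0,0,0]},{"translation": [0.7,-0.5,0],"twist": [0,0,0]},{"translation": [0.8,-0.57,0],"twist": [0,0,0]},{"translation": [0.9,-0.64,0],"twist": [0,0,0]},{"translation": [1.0,-0.71,0],"twist": [0,0,0]}]}}

```text
t: 3.1
ee_pos: [449.7, 396.1, 404.7]
orientation: [-0.393, 3.117, 0.0]
ft_force: [-0.3, 1.3, -0.0]
width: 0.1
```

>>> {"api": "send_rows", "payload": {"commands": [{"translation": [0.1,-0.07,-0.08],"twist": [0,0,0]},{"translation": [0.2,-0.14,-0.18],"twist": [0,0,0]},{"translation": [0.3,-0.21,-0.28],"twist": [0,0,0]},{"translation": [0.4,-0.28,-0.38],"twist": [0,0,0]},{"translation": [0.5,-0.35,-0.48],"twist": [0,0,0]},{"translation": [0.6,-0.43,-0.58],"twist": [0,0,0]},{"translation": [0.7,-0.52,-0.68],"twist": [0,0,0]},{"translation": [0.8,-0.61,-0.78],"twist": [0,0,0]},{"translation": [0.9,-0.7,-0.88],"twist": [0,0,0]},{"translation": [1.0,-0.8,-0.98],"twist": [0,0,0]}]}}

```text
t: 4.1
ee_pos: [549.7, 316.0, 305.8]
orientation: [-0.394, 3.117, 0.0]
ft_force: [0.7, 0.4, 0.3]
width: 0.7
```

>>> {"api": "send_rows", "payload": {"commands": [{"translation": [0.04,-0.01,-0.08],"twist": [0,0,0]},{"translation": [0.08,-0.03,-0.17],"twist": [0,0,0]},{"translation": [0.12,-0.04,-0.26],"twist": [0,0,0]},{"translation": [0.16,-0.05,-0.35],"twist": [0,0,0]},{"translation": [0.2,-0.06,-0.44],"twist": [0,0,0]},{"translation": [0.22,-0.07,-0.53],"twist": [0,0,0]},{"translation": [0.22,-0.07,-0.6],"twist": [0,0,0]},{"translation": [0.22,-0.07,-0.64],"twist": [0,0,0]},{"translation": [0.22,-0.07,-0.64],"twist": [0,0,0]},{"translation": [0.22,-0.07,-0.64],"twist": [0,0,0]}]}}

```text
t: 5.1
ee_pos: [570.8, 309.9, 242.8]
orientation: [-0.394, 3.117, 0.0]
ft_force: [-0.4, 0.3, -0.0]
width: 0.4
```

```bash
python3 - <<'E'
from h import *
for i in range(3):
    o=ctrl.get_obs();print(o['t'],o['ee_pos'].round(2),o['ft_force'].round(2))
    if i<2:
        n=("side","top")[i];c=ctrl.get_image(n)
        tip=o['ee_pos']-[0,0,182];p=proj(c,[tip,[571.6,308.5,35]]).round().astype(int);print(n,p.tolist())
        u,v=p[1];a,b=u-45,v-45
        cr=cv2.resize(c["img"][b:b+80,a:a+90,::-1],None,fx=6,fy=6,interpolation=cv2.INTER_CUBIC)
        cv2.circle(cr,tuple(int(k) for k in (p[0]-(a,b)+.5)*6),3,(0,0,255),-1)
        cv2.imwrite(f"pics/c{n}.png",cr)
a=cv2.imread("pics/cside.png");cv2.imwrite("pics/c1.png",a)
E
```

```text
5.1 [570.82 309.86 242.81] [-0.41  0.3  -0.03]
side [[293, 186], [293, 194]]
5.15 [570.93 309.91 243.03] [ 0.21  1.01 -0.16]
top [[202, 168], [204, 169]]
5.2 [570.97 309.9  243.16] [-0.32 -0.6  -0.42]
```

View pics/cside.png

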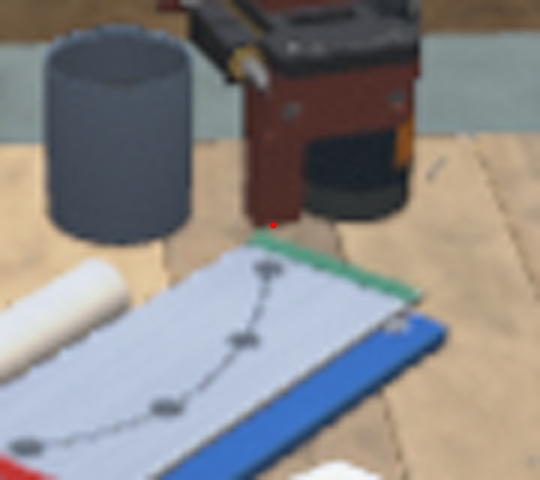

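Side view: the closed tips hover at about (273,222) in the crop, directly above tack 1 at (268,268), as computed. Now I go down.

>>> {"api": "send_rows", "payload": {"commands": [{"translation": [0.005,-0.01,-0.08],"twist": [0,0,0]},{"translation": [0.005,-0.01,-0.15],"twist": [0,0,0]},{"translation": [0.005,-0.01,-0.2],"twist": [0,0,0]},{"translation": [0.005,-0.01,-0.22],"twist": [0,0,0]},{"translation": [0.005,-0.01,-0.23],"twist": [0,0,0]},{"translation": [0.005,-0.01,-0.24],"twist": [0,0,0]},{"translation": [0.005,-0.01,-0.25],"twist": [0,0,0]},{"translation": [0.005,-0.01,-0.26],"twist": [0,0,0]},{"translation": [0.005,-0.01,-0.26],"twist": [0,0,0]},{"translation": [0.005,-0.01,-0.26],"twist": [0,0,0]}]}}

```text
t: 6.2
ee_pos: [571.4, 308.8, 216.9]
orientation: [-0.394, 3.117, 0.0]
ft_force: [-0.3, -0.3, 1.4]
width: 0.3
```

>>> {"api": "send_rows", "payload": {"commands": [{"translation": [0,0,-0.005],"twist": [0,0,0]},{"translation": [0,0,-0.01],"twist": [0,0,0]},{"translation": [0,0,-0.015],"twist": [0,0,0]},{"translation": [0,0,-0.015],"twist": [0,0,0]},{"translation": [0,0,-0.015],"twist": [0,0,0]},{"translation": [0,0,-0.015],"twist": [0,0,0]},{"translation": [0,0,-0.015],"twist": [0,0,0]},{"translation": [0,0,-0.015],"twist": [0,0,0]},{"translation": [0,0,-0.015],"twist": [0,0,0]},{"translation": [0,0,-0.015],"twist": [0,0,0]}]}}

```text
t: 7.2
ee_pos: [571.4, 308.8, 215.2]
orientation: [-0.394, 3.117, 0.0]
ft_force: [-0.3, -0.4, 3.0]
width: 0.3
```

```bash
python3 - <<'E'
from h import *
F=[]
for i in range(4):
    o=ctrl.get_obs();F.append(np.r_[o['ee_pos'],o['ft_force']]);ctrl.get_image("top")
print(np.round(F,2),np.mean(F,0).round(2))
E
```

```text
[[ 5.7141e+02  3.0876e+02  2.1519e+02 -2.9000e-01 -4.4000e-01  3.0500e+00]
 [ 5.7140e+02  3.0878e+02  2.1520e+02 -1.8200e+00 -8.7000e-01  2.4300e+00]
 [ 5.7140e+02  3.0877e+02  2.1522e+02 -6.7000e-01 -3.1000e-01  2.1200e+00]
 [ 5.7139e+02  3.0879e+02  2.1520e+02 -3.5000e-01 -3.0000e-02  2.6700e+00]] [ 5.7140e+02  3.0878e+02  2.1520e+02 -7.8000e-01 -4.1000e-01  2.5700e+00]
```

>>> {"api": "send_rows", "payload": {"commands": [{"translation": [-0.005,-0.035,0],"twist": [0,0,0]},{"translation": [-0.01,-0.07,0],"twist": [0,0,0]},{"translation": [-0.016,-0.104,-0.005],"twist": [0,0,0]},{"translation": [-0.022,-0.139,-0.005],"twist": [0,0,0]},{"translation": [-0.029,-0.174,-0.005],"twist": [0,0,0]},{"translation": [-0.037,-0.208,-0.005],"twist": [0,0,0]},{"translation": [-0.046,-0.242,-0.005],"twist": [0,0,0]},{"translation": [-0.055,-0.276,-0.005],"twist": [0,0,0]},{"translation": [-0.064,-0.31,-0.005],"twist": [0,0,0]},{"translation": [-0.073,-0.345,-0.005],"twist": [0,0,0]}]}}

```text
t: 8.4
ee_pos: [564.0, 274.0, 214.7]
orientation: [0.394, -3.117, 0.0]
ft_force: [0.5, 0.6, 1.5]
width: 0.3
```

>>> {"api": "send_rows", "payload": {"commands": [{"translation": [-0.01,-0.034,0],"twist": [0,0,0]},{"translation": [-0.02,-0.068,0],"twist": [0,0,0]},{"translation": [-0.03,-0.102,0],"twist": [0,0,0]},{"translation": [-0.041,-0.135,0],"twist": [0,0,0]},{"translation": [-0.052,-0.169,0],"twist": [0,0,0]},{"translation": [-0.064,-0.203,0],"twist": [0,0,0]},{"translation": [-0.077,-0.236,0],"twist": [0,0,0]},{"translation": [-0.09,-0.27,0],"twist": [0,0,0]},{"translation": [-0.115,-0.337,0],"twist": [0,0,0]},{"translation": [-0.115,-0.337,0],"twist": [0,0,0]}]}}

```text
t: 9.4
ee_pos: [552.2, 239.4, 214.6]
orientation: [0.393, -3.116, 0.002]
ft_force: [0.5, -2.1, 3.6]
width: 0.2
```

>>> {"api": "send_rows", "payload": {"commands": [{"translation": [-0.014,-0.032,0],"twist": [0,0,0]},{"translation": [-0.028,-0.064,0],"twist": [0,0,0]},{"translation": [-0.043,-0.096,0],"twist": [0,0,0]},{"translation": [-0.058,-0.128,0],"twist": [0,0,0]},{"translation": [-0.074,-0.159,0],"twist": [0,0,0]},{"translation": [-0.091,-0.19,0],"twist": [0,0,0]},{"translation": [-0.109,-0.22,0],"twist": [0,0,0]},{"translation": [-0.127,-0.25,0],"twist": [0,0,0]},{"translation": [-0.145,-0.28,0],"twist": [0,0,0]},{"translation": [-0.164,-0.309,0],"twist": [0,0,0]}]}}

```text
t: 10.4
ee_pos: [536.0, 209.4, 214.7]
orientation: [-0.394, 3.117, -0.0]
ft_force: [0.7, 1.1, 1.6]
width: 0.5
```

>>> {"api": "send_rows", "payload": {"commands": [{"translation": [-0.02,-0.028,0],"twist": [0,0,0]},{"translation": [-0.041,-0.056,0],"twist": [0,0,0]},{"translation": [-0.062,-0.084,0],"twist": [0,0,0]},{"translation": [-0.084,-0.111,0],"twist": [0,0,0]},{"translation": [-0.106,-0.139,0],"twist": [0,0,0]},{"translation": [-0.136,-0.171,0],"twist": [0,0,0]},{"translation": [-0.167,-0.203,0],"twist": [0,0,0]},{"translation": [-0.198,-0.235,0],"twist": [0,0,0]},{"translation": [-0.229,-0.267,0],"twist": [0,0,0]},{"translation": [-0.229,-0.267,0],"twist": [0,0,0]}]}}

```text
t: 11.4
ee_pos: [512.6, 182.3, 214.6]
orientation: [0.393, -3.116, 0.001]
ft_force: [-0.8, -1.5, 3.8]
width: 0.6
```

>>> {"api": "send_rows", "payload": {"commands": [{"translation": [-0.027,-0.02,0],"twist": [0,0,0]},{"translation": [-0.055,-0.04,0],"twist": [0,0,0]},{"translation": [-0.083,-0.06,0],"twist": [0,0,0]},{"translation": [-0.111,-0.079,0],"twist": [0,0,0]},{"translation": [-0.139,-0.097,0],"twist": [0,0,0]},{"translation": [-0.168,-0.114,0],"twist": [0,0,0]},{"translation": [-0.197,-0.13,0],"twist": [0,0,0]},{"translation": [-0.227,-0.146,0],"twist": [0,0,0]},{"translation": [-0.257,-0.162,0],"twist": [0,0,0]},{"translation": [-0.287,-0.177,0],"twist": [0,0,0]}]}}

```text
t: 12.4
ee_pos: [484.3, 165.1, 214.7]
orientation: [-0.394, 3.117, -0.0]
ft_force: [1.1, 0.1, 2.3]
width: 0.2
```

>>> {"api": "send_rows", "payload": {"commands": [{"translation": [-0.031,-0.013,0],"twist": [0,0,0]},{"translation": [-0.062,-0.025,0],"twist": [0,0,0]},{"translation": [-0.094,-0.036,0],"twist": [0,0,0]},{"translation": [-0.126,-0.047,0],"twist": [0,0,0]},{"translation": [-0.158,-0.058,0],"twist": [0,0,0]},{"translation": [-0.199,-0.069,0],"twist": [0,0,0]},{"translation": [-0.24,-0.08,0],"twist": [0,0,0]},{"translation": [-0.281,-0.091,0],"twist": [0,0,0]},{"translation": [-0.322,-0.101,0],"twist": [0,0,0]},{"translation": [-0.322,-0.101,0],"twist": [0,0,0]}]}}

```text
t: 13.4
ee_pos: [451.5, 154.9, 214.6]
orientation: [0.393, -3.115, 0.0]
ft_force: [0.1, -0.6, 3.4]
width: 0.3
```

```bash
python3 - <<'E'
from h import *
import pickle
F=[]
for i in range(4):
    o=ctrl.get_obs();F.append(np.r_[o['ee_pos'],o['ft_force']]);c=ctrl.get_image("side" if i%2 else "top")
print(np.round(F,2),np.mean(F,0).round(2),o['t'])
s=c["img"];a,b=215,165
cr=cv2.resize(s[b:b+90,a:a+130,::-1],None,fx=6,fy=6,interpolation=cv2.INTER_CUBIC);cv2.imwrite("pics/end.png",cr)
# did the stand move? compare green/red stripe & blue base in side view
s0=pickle.load(open("side.pkl","rb"))["img"]
x=slice(260,330);y=slice(180,245)
for n,im in(("0",s0),("1",s)):
    h=cv2.cvtColor(im[170:260,225:330],cv2.COLOR_RGB2HSV);m=cv2.inRange(h,(105,150,80),(118,255,255));v,u=np.nonzero(m);print(n,len(u),u.max(),v.max(),u.min(),v.min())
E
```

```text
[[ 4.5148e+02  1.5492e+02  2.1459e+02  6.0000e-02 -5.9000e-01  3.3800e+00]
 [ 4.5159e+02  1.5493e+02  2.1454e+02 -2.3000e-01 -4.9000e-01  3.5600e+00]
 [ 4.5167e+02  1.5495e+02  2.1450e+02 -4.3000e-01  2.5000e-01  2.5500e+00]
 [ 4.5170e+02  1.5497e+02  2.1447e+02 -1.6700e+00 -2.7000e-01  3.5600e+00]] [ 4.5161e+02  1.5494e+02  2.1452e+02 -5.7000e-01 -2.7000e-01  3.2600e+00] 13.55
0 742 96 77 5 32
1 669 96 77 5 32
```

View pics/end.png

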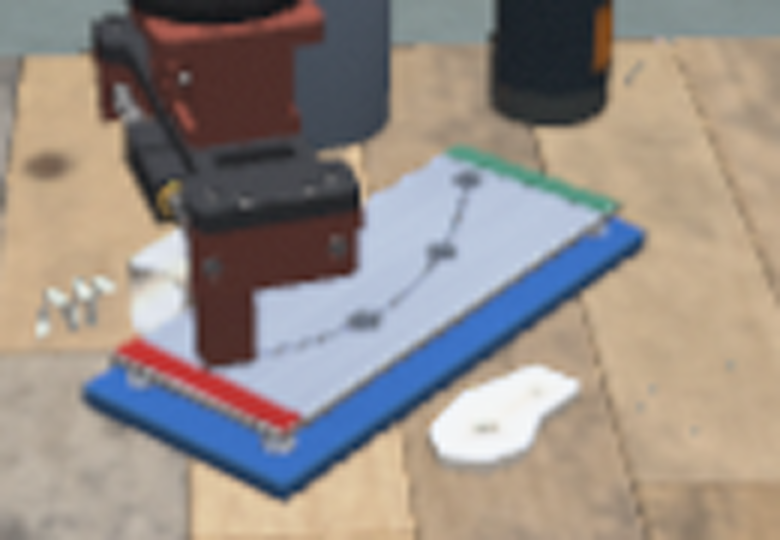

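The final view shows the closed tips resting on tack 4 beside the red stripe. The outline of the blue base hasn't moved, and the force is steady at about 3.3 N. I'm handing in.

```bash
python3 -c "
from workcell import ctrl
o=ctrl.get_obs();print(o['t'],o['ft_force'],o['ee_pos']);ctrl.close_job()"
```

```text
13.6 [-1.64992149 -0.52662645  3.04349752] [451.75754103 154.97433453 214.42338002]
the job is handed in; nothing more can be done
```

The weld check is done and handed in at 13.6 s of the 42 s. I ran the shut fingertips along the seam from tack 1 to tack 4 and left them resting lightly on tack 4.

- **Force on the tacks:** it read about 2.6 N on tack 1 and 3.0–3.8 N on the other three. That puts the plate roughly 2.5–4 mm down, well short of its 10 mm stop.
- **Between tacks:** I followed the curve of the seam, and the force at the three midpoints was about 1.5–2.3 N. The tips stayed in contact there.
- **Final hold:** the fingertips rest on tack 4, by the red stripe, at about 3.0–3.3 N. The plate stays pressed down roughly 3 mm.
- **Surroundings:** the visible edges of the stand's blue base sit at the same pixels in the side view before and after. Nothing looked disturbed in the last side-view crop, but it didn't cover the bin or the thin offcut near the front edge.
- **Small disagreements:** tack 1's top came out about 0.8 mm lower by touch than its nominal height. The spacing from tack 3 to tack 4 measured 67 mm against about 70 mm. Neither mattered for fingertips about 20 mm wide.

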